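Rehang the splash door of a jade-carving spindle

TASK

The spindle's yellow-framed splash door has been washed and is standing in the white draining rack. Take it out and, holding it well open, lower it gently so that both of its knuckles drop fully home over the two hinge pins of the green splash box at once; then swing it shut against the rubber strip and turn the red T-handle all the way so that the catch holds it. Leave the other things on the bench where they are.

Things in the scene. Friction and masses are not known exactly. Their poses are not given: they have to be found in the camera images.
- box: green open-topped splash box of a carving spindle, fixed; tray 255 x 250 x 20 mm, back wall 170 mm high with a motor behind. Origin on the bench under its middle; x from the open front to the back wall, z up. The shut door stands upright with its middle at x = -118, y = 0, its underside 30 mm above the bench, its axes parallel to the box's. It is hinged at y = -104 mm; its free end opens outwards, to -x.
- pin_low (a point): lower hinge pin at the front of the box: point on its axis at the top of its lug (the shoulder the knuckle rests on), 45 mm above the bench, at x = -118, y = -104 mm of the box. Brass pin, upright, 9 mm diameter, 24 mm long above this point, the upper 8 mm tapering to 3 mm diameter. Lug 21 mm diameter. Axes as the box's.
- pin_high (a point): upper hinge pin, the same size, on the same vertical axis 100 mm higher: axis at the top of its lug, 145 mm above the bench. Axes as the box's.
- door_mid (a point): middle of the door panel: yellow frame 180 mm long (y) x 150 mm high (z) x 12 mm thick (x) round a clear 4 mm pane; top rail 26 mm high, free to grip from above; about 0.4 kg, centre of mass within 8 mm of this point. x through the thickness (+x: inner face), y from the knuckle end to the free end, z up. At the start it stands upright in the rack's slot; lift it straight up by 75 mm to clear it.
- door_low (a point): lower knuckle of the door: centre of the underside of its hole. On the door this lies at y = -104 mm, 60 mm below door_mid. Knuckle 21 mm outside diameter, 20 mm high, through hole 11.4 mm diameter. Hung fully home, it coincides with pin_low.
- door_high (a point): upper knuckle, the same size: centre of the underside of its hole, on the door at y = -104 mm, 40 mm above door_mid. Hung fully home, it coincides with pin_high.
- door_edge (a point): middle of the door's free (upright) edge, mid-thickness: on the door at y = +90 mm, level with door_mid. Axes as the door's.
- catch (a joint): angle of the turn catch on the catch post (rad), grows counter-clockwise seen from above; starts at 0 to 0.4. 0: its arm points to the box's +y, clear of the door. 1.57 (end stop): arm to the box's -x, over the top of the shut door, its nose hanging 3.5 mm in front of the outer face, which holds it. Light friction (0.06 N m), stays where left. Nose 40 to 48 mm from the axis, 160 to 186 mm above the bench.
- strip (a point): middle of the upright black rubber strip that the shut door's inner face meets near its free end, on the front of the box's catch post (post 30 mm wide, 180 mm high, at the box's y = 70 to 100 mm); strip 26 mm wide, 130 mm high, its face at x = -112 mm of the box. This point lies on that face. Axes as the box's.
- catch_grip (a point): middle of the catch's red T-bar, on the catch's upright turning axis, 229 mm above the bench, at x = -88, y = 85 mm of the box. The bar is 60 mm long x 14 mm wide x 14 mm high, on a 10 mm thick stem with 28 mm free beneath; it lies along the catch's arm (this point's y axis is the arm's direction) and turns with it.
- rack: white plastic draining rack, fixed: base 70 x 215 x 12 mm with two pairs of uprights 82 mm high at y = -55 and +55 mm, 15 mm apart, between which the door stands (door's underside 12 mm above the bench). Origin on the bench under its middle; y along the slot, z up.
- basin: red plastic basin, 200 mm across and 70 mm high; loose, not part of the job. Origin at the centre of its underside.
- burr_dome0: white ceramic dome stuck full of carving burrs, 106 mm across and about 120 mm high with the burrs; loose, not part of the job. Origin at the centre of its underside.
- burr_dome1: the same kind of burr dome as burr_dome0; loose, not part of the job. Origin at the centre of its underside.
- burr_tray: grey open tray of loose burrs, 120 x 85 x 40 mm; loose, not part of the job. Origin at the centre of its underside.
- jade: pale green jade blank, 68 x 46 x 34 mm; loose, not part of the job. Origin at the centre of its underside.
- oiler: white oil bottle with a red cap, 54 mm across, 110 mm high; loose, not part of the job. Origin at the centre of its underside.
- brush: hand brush lying down, 160 mm long; loose, not part of the job. Origin at the centre of its underside.
- door: the whole loose door; origin at the centre of the panel's underside, axes as at door_mid.
Things that resemble listed ones, but are neither listed nor needed, are in the scene too. There is more than one size of the door; the job needs the larger.

How it is judged (in metres and radians):
On the way, in this order (a step that is already met when the one before it is completed fails the run):
1. the door hangs on both pins, both knuckles fully home, with the door standing open (horizontal distance between door_low and pin_low below 0.004 m and horizontal distance between door_high and pin_high below 0.004 m and z of door_low in the frame of pin_low between -0.004 and 0.004 m and z of door_high in the frame of pin_high between -0.004 and 0.004 m and x of door_edge in the frame of box below -0.17 m), for 0.2 s.
2. the hung door is swung shut against the rubber strip (horizontal distance between door_low and pin_low below 0.004 m and horizontal distance between door_high and pin_high below 0.004 m and z of door_low in the frame of pin_low between -0.004 and 0.004 m and z of door_high in the frame of pin_high between -0.004 and 0.004 m and x of door_edge in the frame of box above -0.126 m), for 0.1 s.
3. the catch is turned across the shut door (x of door_edge in the frame of box above -0.126 m and value of joint catch above 1.4 rad), for 0.1 s.
At the end, for the whole second after the job is handed in: both knuckles on their pins (each within 4 mm of its pin's seat, across and in height), the door's free edge within 8 mm of its shut position against the rubber, the catch turned to at least 1.4 rad, the door at rest (all of step 3 and horizontal distance between door_low and pin_low below 0.004 m and horizontal distance between door_high and pin_high below 0.004 m and z of door_low in the frame of pin_low between -0.004 and 0.004 m and z of door_high in the frame of pin_high between -0.004 and 0.004 m and linear speed of door below 0.02 m/s); the robot touches nothing.
It fails at once if another thing on the bench is pushed more than 30 mm (distance of any of basin, burr_dome0, burr_dome1, burr_tray, jade, oiler, brush from where it was at the start of the episode above 0.03 m).
It fails at once if the door is dropped onto the pins instead of being lowered (it moves down over them faster than 0.3 m/s) (horizontal distance between door_low and pin_low below 0.008 m and z of door_low in the frame of pin_low between 0.002 and 0.024 m and linear speed of door above 0.3 m/s).
It also fails if it takes over 58 s, if anything falls off the work surface, if the arm or the gripper's body presses on something with over 40 N, if the wrist force passes 120 N, or if a joint passes its speed limit or range.

ROBOT

A 7-joint arm with a two-finger parallel gripper is mounted at the origin on the work surface. World frame = base frame: x ahead of the robot, y to its left, z up, the work surface at z = 0. Lengths are in mm, angles in rad, forces in N, time in s.
With the tool pointing down it reaches from about 400 to 875 mm from the base axis. Payload 4.4 kg.
Tool frame: the origin (TCP) lies at the very end of the fingers, on their centre line; the grasp point (between the pads) lies 19 mm behind it; z points along the fingers, y is the line along which they close (so a half turn about z gives the same grasp; the last joint's range is limited). The gripper opens to 85 mm and grips with 20 to 120 N. Pads are 22 mm wide; open, the fingers measure 114 mm over their backs; the gripper's body (76 mm by 85 mm) begins 54 mm behind the grasp point. The pads swing forward as they close: fully open they stand 13 mm farther back than shut.
Start: joints at [1.262, 0.628, 0.038, 1.517, -0.027, 0.996, -0.02], TCP at [156.301, -630.942, 231.313] pointing down, gripper open.
Joint ranges: [-3.06, 3.06], [-0.37, 2.12], [-1.25, 1.32], [0.18, 2.47], [-1.1, 4.24], [0.23, 1.98], [-2.94, 2.94]. Speed limits (rad/s): [2.57, 2.57, 3.14, 3.14, 3.14, 3.14, 3.14].

INTERFACE

Orientations are given as [roll, pitch, yaw] about the fixed x, y, z axes, in that order (R = Rz(yaw) Ry(pitch) Rx(roll)).
In Python, from cell import ctrl gives the robot as it stands.
- The arm moves only by the tool jog_arm, never from a script. Its argument "plan" is a list of rows, each an object of numbers: "tx", "ty", "tz": the shift along the tool's x, y, z as a fraction of full scale; "wx", "wy", "wz": the turn, a rotation vector about the tool's x, y, z as a fraction of full scale; "claw": the closure, from 0 (fully open) to 1 (shut). In form: [{"tx": .., "ty": .., "tz": .., "wx": .., "wy": .., "wz": .., "claw": ..}, ...]. A call has 1 to 12 rows; each row is the pose to reach, as a shift and turn from the pose commanded when the call began, along the tool's axes at that moment; what a row does not reach only later rows make up. Full scale, the value 1, is 300 mm for a shift and 90 degrees for a turn. A row lasts 1/10 s, in which the tool goes at most 50 mm and 8.59 degrees, less where a joint would pass 70% of its speed; a pose out of reach is approached as far as the arm can. A call with a number of a shift or a turn outside -1 to 1 is refused whole. A call with a gripper value outside its range is refused whole. The fingers move at their own pace and stop on an object; the grip force is fixed at half the most. Time passes only in rows, so rows that repeat a pose let the fingers close. It gives the time, the measured TCP pose, the force, the opening and the grip force at its end, in the units of the state.
- ctrl.read_state(): the state, without advancing time (a new reading comes with each control period).
- ctrl.get_image(name): name is "scene" or "top" or "wrist"; returns a dict with "img" (384x512x3 uint8, red, green, blue), "depth" (384x512 float32, mm along the optical axis (not along the pixel's ray), 0 where there is no reading), "fx", "fy", "cx", "cy" (pixels), "distortion" ([k1, k2, p1, p2, k3] as OpenCV has them; the pictures are not rectified), "position" and "orientation" of the camera in the world; the wrist camera has in their place "hand_eye" (4x4, takes a point from camera to tool coordinates, whose origin is the TCP and whose axes are the flange's). Camera axes: x right, y down, z forward; pixel columns grow to the right and rows downward; lengths in mm; the calibration is good to about 2 mm. A picture is of the moment at which its call begins: read the wrist's pose just before it.
- ctrl.finish_job(): hands the job in; it is judged then, once.
Trained networks look in a picture, given as the dict that the camera call returned (one of the last four; its "shot" number tells which), for a name from the list of things; names that differ only in an ending like _2 or _b are one class to them, and where a whole thing is asked for, a point or a joint stands for the part that bears it (a point fixed in the world has none). Each returns a list of dicts, best first, with "score" (0 to 1); they miss things now and then, are a little off and sometimes report something else, mostly with a low value. They report only what shows in the picture. A call takes as long as a camera call. They do not tell look-alikes from the thing itself.
- ctrl.trace(picture, thing): "pixels" (384x512 bool, what is visible of it) and "extent" ([centre column, centre row, width, height] in pixels, round what is visible of it).
The state is a dict: "clock": time; "qpos": joint angles; "qd": joint speeds; "tau": joint torques, N m; "eef_pos": TCP position; "tool_rot": TCP orientation; "force": force on the tool from outside, world axes, zero at the start; "torque": the same for the moment, N m; "width": finger opening in mm; "gripper_force": force on a finger pad.
Only numpy, scipy, OpenCV 4.12 (cv2) and the standard library are available. Lean on these libraries where they do the work, as an engineer would, in place of code of your own. Each camera call takes 0.05 s, during which the arm holds its last target. There are 200 camera calls.

## Working session

There is one attempt and no reset: what is moved stays moved. The work goes in short steps, Python scripts to look and compute and a tool call to move; the robot and the scene stay as the last step left them, time stands still between calls to the robot, and variables do not carry over. Pictures are saved under pics/ and viewed, at most 10 in all, crops included, and the job is handed in when it is done.

Besides the shell and the picture viewer there is one more tool, called after ">>>" in YAML: its name, and indented under it one key for each argument. jog_arm: Moves the arm, as the interface text tells. Shift numbers are shares of 300 mm and turn numbers shares of 90 degrees, none past 1 either way. Its arguments: {"type":"object","properties":{"plan":{"type":"array"}},"required":["plan"]}

```bash
mkdir -p pics; ls; python3 - <<'E'
from cell import ctrl
import cv2,numpy as np,pickle
s=ctrl.read_state();print(s)
d={}
for n in ["scene","top"]:
    p=ctrl.get_image(n);d[n]=p
    cv2.imwrite(f"pics/{n}.png",cv2.resize(p["img"][:,:,::-1],(800,600)))
    print({k:v for k,v in p.items() if k not in("img","depth")})
    for t in ["box","door","rack","catch","door_low","basin"]:
        for r in ctrl.trace(p,t)[:3]: print(n,t,round(r["score"],2),r["extent"])
pickle.dump(d,open("p0.pkl","wb"))
E
```

```text
pics
{'clock': 0.0, 'qpos': array([ 1.26218343,  0.62934962,  0.03841888,  1.51838455, -0.02704173,
        0.99627972, -0.01997537]), 'qd': array([ 0.00070273,  0.00067381, -0.00080529,  0.00051084, -0.00083293,
        0.00024576, -0.00056947]), 'tau': array([-5.38504919e-04, -5.63398182e+01,  1.22604702e+00, -1.93445492e+01,
        1.10106068e-02,  1.05361352e-02,  3.42145051e-05]), 'eef_pos': array([ 156.18360886, -630.30892908,  230.38109337]), 'tool_rot': array([-3.13968801e+00, -2.29969193e-05,  2.42833092e-01]), 'force': array([-0.58631104,  0.48899207,  0.11646945]), 'torque': array([ 0.05434748, -0.00579221,  0.01270615]), 'gripper_force': 0.0, 'width': 85.49525026439281}
{'fx': 489.39884543115835, 'fy': 489.39884543115835, 'cx': 250.24989504725897, 'cy': 189.81557077925174, 'distortion': array([-0.15355911,  0.        ,  0.        ,  0.        ,  0.        ]), 'position': array([1461.01406461, -128.58686096, 1521.16748131]), 'orientation': array([-2.52204547, -0.01094253,  1.47856961]), 'shot': 1}
scene box 0.97 [336.5, 219.6, 137.8, 113.6]
scene door 0.9 [167.2, 195.4, 5
[... 490 characters left out ...]
15566, 0.        , 0.        , 0.        , 0.        ]), 'position': array([ 404.8115597 ,   13.33093808, 1538.71866136]), 'orientation': array([-3.07793601, -0.0087183 , -1.57686741]), 'shot': 2}
top box 0.56 [183.6, 158.8, 128.3, 104.3]
top box 0.38 [348.9, 209.9, 69.4, 21.9]
top door 0.94 [386.1, 267.8, 47.5, 34.4]
top door 0.61 [351.2, 206.0, 62.8, 28.0]
top rack 0.91 [340.0, 208.6, 55.3, 38.8]
top catch 0.67 [111.7, 186.4, 31.3, 35.8]
top catch 0.6 [194.6, 194.4, 11.1, 25.1]
top door_low 0.74 [383.3, 265.8, 46.8, 24.1]
top door_low 0.68 [348.1, 207.1, 68.1, 21.5]
top basin 0.94 [314.4, 118.5, 55.9, 57.0]
top basin 0.55 [349.6, 208.7, 68.1, 22.3]
top basin 0.35 [341.1, 208.8, 54.5, 37.3]
```

View pics/scene.png

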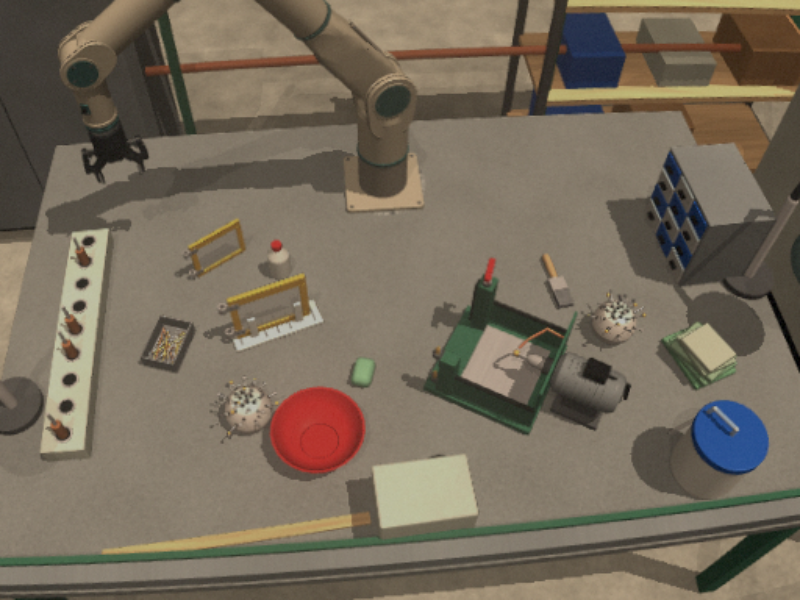

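View pics/top.png

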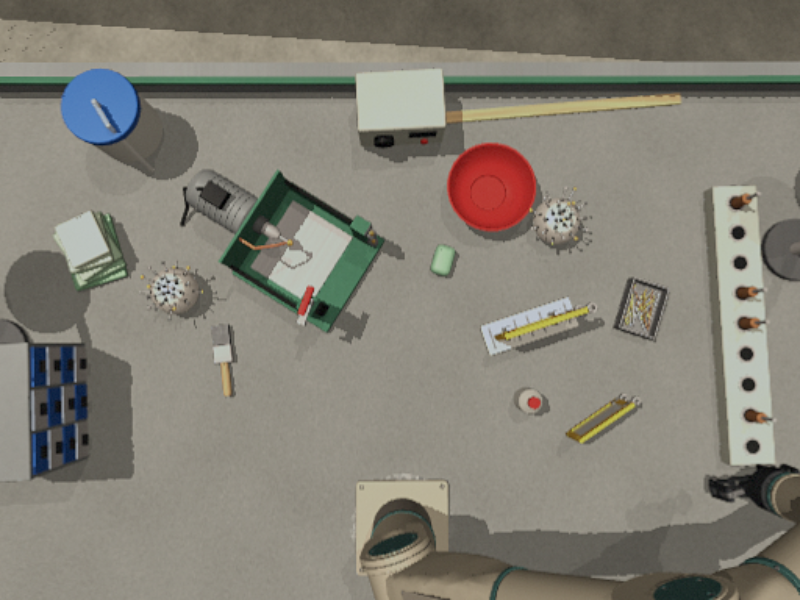

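The larger door is the one standing in the white rack (scene ~(270,305)/800, top ~(545,322)/800). The smaller look-alike stands at scene (215,245)/800, top (603,420)/800. The box is at top (303,250)/800, with its hinge side at about (375,235) and the red T-bar at (305,303).

```bash
cat > h.py <<'E'
import numpy as np,cv2,pickle
from scipy.spatial.transform import Rotation as R
def cloud(p,s=None):
    K=np.array([[p["fx"],0,p["cx"]],[0,p["fy"],p["cy"]],[0,0,1]])
    h,w=p["depth"].shape
    u,v=np.meshgrid(np.arange(w),np.arange(h))
    n=cv2.undistortPoints(np.stack([u,v],-1).reshape(-1,1,2).astype(float),K,p["distortion"]).reshape(h,w,2)
    c=np.dstack([n,np.ones((h,w))])*p["depth"][...,None]
    if s is None: M,t=R.from_euler("xyz",p["orientation"]).as_matrix(),p["position"]
    else:
        Rt=R.from_euler("xyz",s["tool_rot"]).as_matrix();H=p["hand_eye"]
        M=Rt@H[:3,:3];t=Rt@H[:3,3]+s["eef_pos"]
    out=c@M.T+t; out[p["depth"]<=0]=np.nan
    return out
def hsv(p): return cv2.cvtColor(p["img"],cv2.COLOR_RGB2HSV)
def line(q):
    m=q.mean(0);d=np.linalg.svd(q-m,full_matrices=False)[2][0];t=(q-m)@d
    return m,d,t.min(),t.max()
E
python3 - <<'E'
from h import *
d=pickle.load(open("p0.pkl","rb"))
for n in d:
    p=d[n];c=cloud(p);H=hsv(p);z=c[...,2]
    tab=c[(np.abs(z)<15)];print(n,"table z",np.median(tab[:,2]))
    yel=(H[...,0]>18)&(H[...,0]<34)&(H[...,1]>120)&(H[...,2]>90)
    for nm,zlo,zhi in [("rail",145,180)]:
        q=c[yel&(z>zlo)&(z<zhi)&(c[...,1]<-100)]
        m,dd,a,b=line(q[:,:2]);print(nm,len(q),m,np.degrees(np.arctan2(dd[1],dd[0])),m+a*dd,m+b*dd,np.median(q[:,2]))
    red=((H[...,0]<8)|(H[...,0]>172))&(H[...,1]>150)&(z>200)&(z<260)
    q=c[red&(c[...,1]>0)]
    if len(q)>5: m,dd,a,b=line(q[:,:2]);print("T",len(q),m,np.degrees(np.arctan2(dd[1],dd[0])),b-a,np.median(q[:,2]))
    g=(H[...,0]>50)&(H[...,0]<90)&(H[...,1]>90)&(z>155)&(z<180)&(c[...,0]>300)
    q=c[g];
    if len(q)>5:m,dd,a,b=line(q[:,:2]);print("green hi",len(q),m,np.degrees(np.arctan2(dd[1],dd[0])),b-a)
    g=(H[...,0]>50)&(H[...,0]<95)&(H[...,1]>90)&(z>10)&(z<200)&(c[...,0]>300)&(c[...,1]>-100)
    q=c[g];print("green bbox",cv2.minAreaRect(q[:,:2].astype(np.float32)),len(q))
E
```

```text
scene table z 1.3711548301712355
rail 176 [ 449.82029594 -298.57548686] -72.13475061103841 [ 422.50449779 -213.82844276] [ 476.68678047 -381.92853911] 162.6889923010433
T 52 [496.0255515  183.88361796] -21.356778719420475 56.54168304047501 237.13751924911014
green bbox ((783.0743408203125, 693.6244506835938), (387.0299987792969, 720.7277221679688), 60.891841888427734) 219
top table z 0.011292471253000258
rail 220 [ 448.02054881 -293.41489538] 107.74148752319378 [ 476.40838131 -382.14385874] [ 421.4451258  -210.35079622] 161.51707328396742
T 83 [491.62892481 186.56708356] 159.16487710022798 55.433565579870844 234.90140192018748
green hi 173 [643.48294977 293.95765199] -161.29252812824595 304.32456049951304
green bbox ((742.9385375976562, 381.1026916503906), (662.5972290039062, 939.3451538085938), 8.118366241455078) 3092
```

```bash
cat >> h.py <<'E'
def go(s,pos,yaw):
    """fractions for jog_arm to reach pos (TCP, mm), tool down, yaw deg"""
    R0=R.from_euler("xyz",s["tool_rot"])
    d=R0.inv().apply(np.array(pos)-s["eef_pos"])/300
    w=(R0.inv()*R.from_euler("xyz",[np.pi,0,np.radians(yaw)])).as_rotvec()/(np.pi/2)
    print("t",d.round(3),"w",w.round(3),"now",s["eef_pos"].round(1),np.degrees(s["tool_rot"]).round(2),s["clock"])
E
python3 - <<'E'
from h import *
from cell import ctrl
s=ctrl.read_state();p=ctrl.get_image("wrist");print(p["hand_eye"].round(2),p["fx"])
go(s,[449,-297,340],107.8);go(s,[449,-297,340],-72.2)
E
```

```text
[[ 0.0000e+00 -9.5000e-01 -3.1000e-01  8.0120e+01]
 [ 1.0000e+00  0.0000e+00  0.0000e+00 -1.3000e-01]
 [-0.0000e+00 -3.1000e-01  9.5000e-01 -1.4331e+02]
 [ 0.0000e+00  0.0000e+00  0.0000e+00  1.0000e+00]] 265.01688493352975
t [ 1.215 -0.846 -0.362] w [ 0.     0.    -1.043] now [ 156.3 -630.9  231.3] [180.    -0.    13.91] 0.7
t [ 1.215 -0.846 -0.362] w [ 0.    -0.     0.957] now [ 156.3 -630.9  231.3] [180.    -0.    13.91] 0.7
```

>>> jog_arm:
  plan:
    - {"tx":0.1,"ty":-0.07,"tz":-0.362,"wz":-0.1}
    - {"tx":0.3,"ty":-0.2,"tz":-0.362,"wz":-0.2}
    - {"tx":1,"ty":-0.7,"tz":-0.362,"wz":-0.9}
    - {"tx":1,"ty":-0.7,"tz":-0.362,"wz":-0.9}
    - {"tx":1,"ty":-0.7,"tz":-0.362,"wz":-0.9}
    - {"tx":1,"ty":-0.7,"tz":-0.362,"wz":-0.9}
    - {"tx":1,"ty":-0.7,"tz":-0.362,"wz":-0.9}
    - {"tx":1,"ty":-0.7,"tz":-0.362,"wz":-0.9}
    - {"tx":1,"ty":-0.7,"tz":-0.362,"wz":-0.9}
    - {"tx":1,"ty":-0.7,"tz":-0.362,"wz":-0.9}
    - {"tx":1,"ty":-0.7,"tz":-0.362,"wz":-0.9}
    - {"tx":1,"ty":-0.7,"tz":-0.362,"wz":-0.9}

```text
invalid input at $.plan[0]: expected keys tx, ty, tz, wx, wy, wz, claw
```

```bash
cat >> h.py <<'E'
def look(ctrl,name):
    s=ctrl.read_state();p=ctrl.get_image("wrist");pickle.dump((s,p),open(name+".pkl","wb"))
    cv2.imwrite(f"pics/{name}.png",p["img"][:,:,::-1]);return s,p,cloud(p,s)
def rail(p,c,zlo,zhi):
    H=hsv(p);z=c[...,2]
    yel=(H[...,0]>18)&(H[...,0]<34)&(H[...,1]>120)&(H[...,2]>90)
    q=c[yel&(z>zlo)&(z<zhi)];m,dd,a,b=line(q[:,:2])
    print("rail",len(q),m,"ang",np.degrees(np.arctan2(dd[1],dd[0])),m+a*dd,m+b*dd,"len",b-a,"z",np.median(q[:,2]))
    r=cv2.minAreaRect(q[:,:2].astype(np.float32));print(r)
E
python3 - <<'E'
from h import *
from cell import ctrl
s,p,c=look(ctrl,"w1")
rail(p,c,154,172)
go(s,[449,-297,340],107.8)
print(s["qpos"].round(2))
E
```

```text
h.py:17: RuntimeWarning: Mean of empty slice.
  m=q.mean(0);d=np.linalg.svd(q-m,full_matrices=False)[2][0];t=(q-m)@d
  ret = um.true_divide(
Traceback (most recent call last):
  File "h.py", line 31, in rail
    q=c[yel&(z>zlo)&(z<zhi)];m,dd,a,b=line(q[:,:2])
                                      ~~~~^^^^^^^^^
  File "h.py", line 17, in line
    m=q.mean(0);d=np.linalg.svd(q-m,full_matrices=False)[2][0];t=(q-m)@d
                  ~~~~~~~~~~~~~~~~~~~~~~~~~~~~~~~~~~~~~~~~~^^^
IndexError: index 0 is out of bounds for axis 0 with size 0
```

View pics/w1.png

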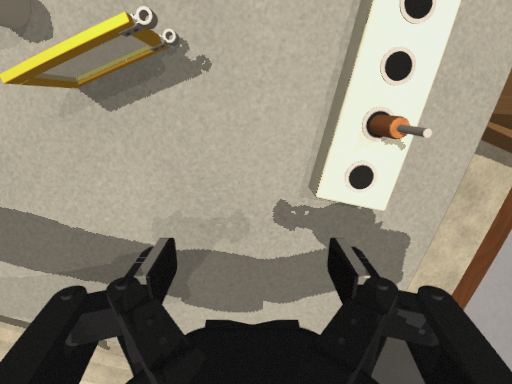

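The move was refused because it needs all seven keys. The picture is still the start pose, with the small door at (80,45), so I'm resending the move.

>>> jog_arm:
  plan:
    - {"tx":0.1,"ty":-0.07,"tz":-0.36,"wx":0,"wy":0,"wz":-0.1,"claw":0}
    - {"tx":0.3,"ty":-0.2,"tz":-0.36,"wx":0,"wy":0,"wz":-0.2,"claw":0}
    - {"tx":1,"ty":-0.7,"tz":-0.36,"wx":0,"wy":0,"wz":-0.9,"claw":0}
    - {"tx":1,"ty":-0.7,"tz":-0.36,"wx":0,"wy":0,"wz":-0.9,"claw":0}
    - {"tx":1,"ty":-0.7,"tz":-0.36,"wx":0,"wy":0,"wz":-0.9,"claw":0}
    - {"tx":1,"ty":-0.7,"tz":-0.36,"wx":0,"wy":0,"wz":-0.9,"claw":0}
    - {"tx":1,"ty":-0.7,"tz":-0.36,"wx":0,"wy":0,"wz":-0.9,"claw":0}
    - {"tx":1,"ty":-0.7,"tz":-0.36,"wx":0,"wy":0,"wz":-0.9,"claw":0}
    - {"tx":1,"ty":-0.7,"tz":-0.36,"wx":0,"wy":0,"wz":-0.9,"claw":0}
    - {"tx":1,"ty":-0.7,"tz":-0.36,"wx":0,"wy":0,"wz":-0.9,"claw":0}
    - {"tx":1,"ty":-0.7,"tz":-0.36,"wx":0,"wy":0,"wz":-0.9,"claw":0}
    - {"tx":1,"ty":-0.7,"tz":-0.36,"wx":0,"wy":0,"wz":-0.9,"claw":0}

```text
clock: 2.0
eef_pos: [396.6, -355.4, 339.3]
tool_rot: [-3.141, 0.0, 1.654]
force: [0.1, 0.3, 0.6]
width: 85.3
gripper_force: 0.0
```

```bash
python3 - <<'E'
from h import *
from cell import ctrl
s,p,c=look(ctrl,"w2")
go(s,[449,-297,340],107.8)
print(s["qpos"].round(2))
rail(p,c,154,172)
E
```

```text
t [ 0.179  0.19  -0.002] w [-0.     0.    -0.145] now [ 396.6 -355.4  339.3] [-1.7998e+02  1.0000e-02  9.4760e+01] 2.0
[ 0.95  0.37 -0.38  1.68  0.15  1.12  0.61]
rail 1622 [ 447.69437128 -291.65725999] ang -71.77638112731586 [ 421.547665   -212.24195003] [ 477.46700743 -382.08559553] len 178.81229480562746 z 162.56812188875963
((449.81793212890625, -297.0538024902344), (12.193382263183594, 178.81272888183594), 18.3967342376709)
```

```bash
python3 - <<'E'
from h import *
s,p=pickle.load(open("w2.pkl","rb"))
cv2.imwrite("pics/w2b.png",cv2.resize(p["img"][0:260,100:460,::-1],(720,520)))
go(s,[449.8,-297,200],108.3)
E
```

```text
t [0.179 0.193 0.464] w [-0.    0.   -0.15] now [ 396.6 -355.4  339.3] [-1.7998e+02  1.0000e-02  9.4760e+01] 2.0
```

View pics/w2b.png

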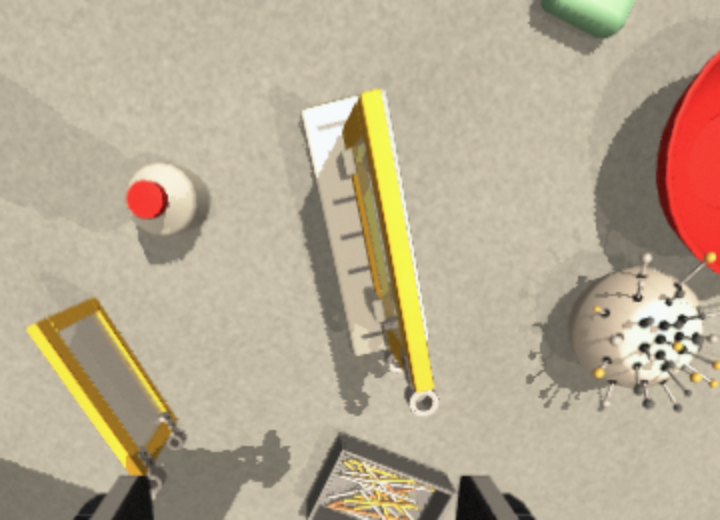

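The crop shows the larger door at (395,240) in the white rack, with its knuckle at (423,402). The smaller look-alike at (100,385) stands on the bench. Next I descend and grip.

>>> jog_arm:
  plan:
    - {"tx":0.179,"ty":0.193,"tz":0.3,"wx":0,"wy":0,"wz":-0.15,"claw":0}
    - {"tx":0.179,"ty":0.193,"tz":0.4,"wx":0,"wy":0,"wz":-0.15,"claw":0}
    - {"tx":0.179,"ty":0.193,"tz":0.45,"wx":0,"wy":0,"wz":-0.15,"claw":0}
    - {"tx":0.179,"ty":0.193,"tz":0.55,"wx":0,"wy":0,"wz":-0.15,"claw":0}
    - {"tx":0.179,"ty":0.193,"tz":0.65,"wx":0,"wy":0,"wz":-0.15,"claw":0}
    - {"tx":0.179,"ty":0.193,"tz":0.693,"wx":0,"wy":0,"wz":-0.15,"claw":0}
    - {"tx":0.179,"ty":0.193,"tz":0.693,"wx":0,"wy":0,"wz":-0.15,"claw":0}
    - {"tx":0.179,"ty":0.193,"tz":0.693,"wx":0,"wy":0,"wz":-0.15,"claw":0.4}
    - {"tx":0.179,"ty":0.193,"tz":0.693,"wx":0,"wy":0,"wz":-0.15,"claw":1}
    - {"tx":0.179,"ty":0.193,"tz":0.693,"wx":0,"wy":0,"wz":-0.15,"claw":1}
    - {"tx":0.179,"ty":0.193,"tz":0.693,"wx":0,"wy":0,"wz":-0.15,"claw":1}
    - {"tx":0.179,"ty":0.193,"tz":0.693,"wx":0,"wy":0,"wz":-0.15,"claw":1}

```text
clock: 3.25
eef_pos: [450.2, -296.8, 132.0]
tool_rot: [3.141, 0.001, 1.892]
force: [-0.2, 1.1, 1.3]
width: 12.3
gripper_force: 3.1
```

>>> jog_arm:
  plan:
    - {"tx":0,"ty":0,"tz":0,"wx":0,"wy":0,"wz":0,"claw":1}
    - {"tx":0,"ty":0,"tz":0,"wx":0,"wy":0,"wz":0,"claw":1}
    - {"tx":0,"ty":0,"tz":-0.03,"wx":0,"wy":0,"wz":0,"claw":1}
    - {"tx":0,"ty":0,"tz":-0.08,"wx":0,"wy":0,"wz":0,"claw":1}
    - {"tx":0,"ty":0,"tz":-0.15,"wx":0,"wy":0,"wz":0,"claw":1}
    - {"tx":0,"ty":0,"tz":-0.23,"wx":0,"wy":0,"wz":0,"claw":1}
    - {"tx":0,"ty":0,"tz":-0.31,"wx":0,"wy":0,"wz":0,"claw":1}
    - {"tx":0,"ty":0,"tz":-0.39,"wx":0,"wy":0,"wz":0,"claw":1}
    - {"tx":0,"ty":0,"tz":-0.46,"wx":0,"wy":0,"wz":0,"claw":1}
    - {"tx":0,"ty":0,"tz":-0.52,"wx":0,"wy":0,"wz":0,"claw":1}
    - {"tx":0,"ty":0,"tz":-0.55,"wx":0,"wy":0,"wz":0,"claw":1}
    - {"tx":0,"ty":0,"tz":-0.55,"wx":0,"wy":0,"wz":0,"claw":1}

```text
clock: 4.45
eef_pos: [450.5, -296.6, 297.3]
tool_rot: [3.14, 0.001, 1.892]
force: [-0.1, -0.6, -3.4]
width: 11.5
gripper_force: 58.8
```

```bash
python3 - <<'E'
from h import *
from cell import ctrl
s,p,c=look(ctrl,"w3")
print(s["eef_pos"],s["tool_rot"],s["force"],s["torque"],s["width"],s["gripper_force"],s["qpos"].round(2))
# box front from top image
p=ctrl.get_image("top");c=cloud(p);H=hsv(p);z=c[...,2]
g=(H[...,0]>50)&(H[...,0]<95)&(H[...,1]>100)
near=np.hypot(c[...,0]-600,c[...,1]-190)<300
for lo,hi in[(15,25),(60,155),(160,175),(176,184)]:
    q=c[g&near&(z>lo)&(z<hi)][:,:2].astype(np.float32)
    print(lo,len(q),cv2.minAreaRect(q), cv2.boxPoints(cv2.minAreaRect(q)).tolist())
pickle.dump(p,open("top2.pkl","wb"))
E
```

```text
[ 450.46049863 -296.5795851   297.29697835] [3.14042567e+00 1.31021002e-03 1.89215120e+00] [-0.07869623 -0.62264224 -3.39602617] [-0.02077025 -0.02395462 -0.00702868] 11.519868068610863 58.754611015319824 [ 0.84  0.42 -0.45  1.73  0.21  1.03  0.64]
15 302 ((605.5909423828125, 209.5093994140625), (250.45278930664062, 243.71240234375), 58.03362274169922) [[435.91558837890625, 167.7857666015625], [642.6712036132812, 38.759178161621094], [775.2662963867188, 251.2330322265625], [568.5106811523438, 380.2596130371094]]
60 296 ((688.182861328125, 169.38412475585938), (224.41212463378906, 408.6839599609375), 57.93581008911133) [[455.44573974609375, 182.7734832763672], [801.7865600585938, -34.18415832519531], [920.9199829101562, 155.99476623535156], [574.5791625976562, 372.952392578125]]
160 34 ((614.3231811523438, 220.6157684326172), (219.48280334472656, 218.50064086914062), 58.581298828125) [[463.8841552734375, 183.91549682617188], [650.348388671875, 70.01366424560547], [764.76220703125, 257.3160400390625], [578.2979736328125, 371.2178649902344]]
176 14 ((487.0873107910156, 190.34254455566406), (34.90818405151367, 27.856435775756836), 60.695556640625) [[466.3985595703125, 181.93919372558594], [490.69024658203125, 168.3048553466797], [507.77606201171875, 198.7458953857422], [483.484375, 212.38023376464844]]
```

```bash
python3 - <<'E'
from h import *
from cell import ctrl
s=ctrl.read_state();go(s,[530,-60,320],150)
E
```

```text
t [ 0.662  0.503 -0.081] w [-0.    -0.001 -0.462] now [ 449.4 -296.2  295.6] [-1.7994e+02 -7.0000e-02  1.0841e+02] 4.55
```

>>> jog_arm:
  plan:
    - {"tx":0.03,"ty":0.02,"tz":-0.03,"wx":0,"wy":0,"wz":-0.02,"claw":1}
    - {"tx":0.1,"ty":0.08,"tz":-0.08,"wx":0,"wy":0,"wz":-0.07,"claw":1}
    - {"tx":0.19,"ty":0.15,"tz":-0.08,"wx":0,"wy":0,"wz":-0.13,"claw":1}
    - {"tx":0.28,"ty":0.22,"tz":-0.08,"wx":0,"wy":0,"wz":-0.2,"claw":1}
    - {"tx":0.37,"ty":0.29,"tz":-0.08,"wx":0,"wy":0,"wz":-0.27,"claw":1}
    - {"tx":0.46,"ty":0.36,"tz":-0.08,"wx":0,"wy":0,"wz":-0.33,"claw":1}
    - {"tx":0.55,"ty":0.42,"tz":-0.08,"wx":0,"wy":0,"wz":-0.39,"claw":1}
    - {"tx":0.62,"ty":0.47,"tz":-0.08,"wx":0,"wy":0,"wz":-0.44,"claw":1}
    - {"tx":0.65,"ty":0.49,"tz":-0.08,"wx":0,"wy":0,"wz":-0.46,"claw":1}
    - {"tx":0.66,"ty":0.5,"tz":-0.08,"wx":0,"wy":0,"wz":-0.46,"claw":1}
    - {"tx":0.66,"ty":0.5,"tz":-0.08,"wx":0,"wy":0,"wz":-0.46,"claw":1}

```text
clock: 5.65
eef_pos: [529.7, -61.8, 320.2]
tool_rot: [-3.141, -0.0, 2.614]
force: [-0.4, -0.3, -3.8]
width: 11.3
gripper_force: 58.8
```

```bash
python3 - <<'E'
from h import *
from cell import ctrl
s,p,c=look(ctrl,"w4")
print(s["eef_pos"],s["tool_rot"],s["width"])
cv2.imwrite("pics/w4b.png",cv2.resize(p["img"][:,:,::-1],(800,600)))
E
```

```text
[529.73901093 -61.7715577  320.20602473] [-3.14073521e+00 -2.91219870e-04  2.61366092e+00] 11.289400272654456
```

View pics/w4b.png

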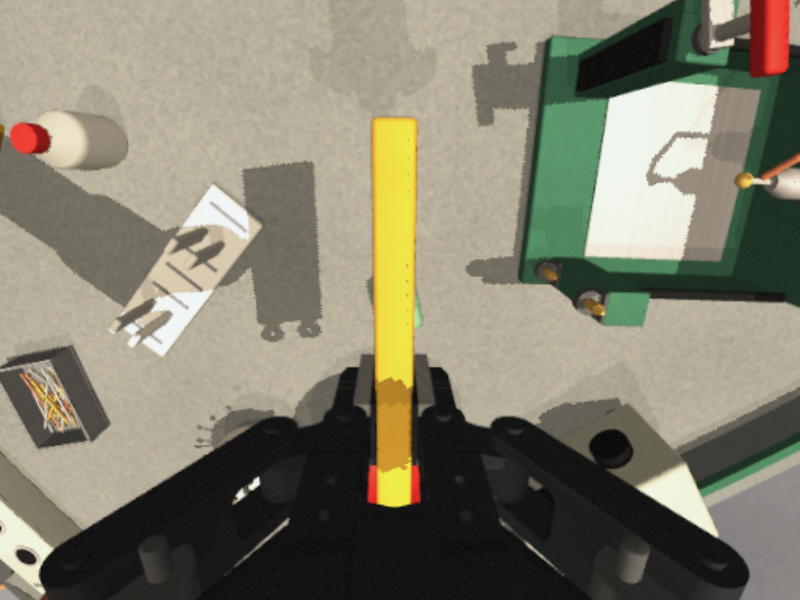

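The lower pin shows at (547,270)/800 and the upper pin at (592,303)/800, to the right of the held door. Now I measure them.

```bash
python3 - <<'E'
from h import *
s,p=pickle.load(open("w4.pkl","rb"));c=cloud(p,s);H=hsv(p);z=c[...,2]
u,v=np.meshgrid(np.arange(512),np.arange(384))
roi=(u>335)&(u<398)&(v>160)&(v<208)
brass=roi&(H[...,0]>8)&(H[...,0]<28)&(H[...,1]>110)
for lo,hi in[(40,75),(140,175)]:
    m=brass&(z>lo)&(z<hi)&(np.hypot(c[...,0]-638,c[...,1]-60)<25);q=c[m]
    print("brass",len(q),q.mean(0),q.min(0),q.max(0))
    top=q[q[:,2]>q[:,2].max()-6];print("  top",len(top),top.mean(0))
    k=roi&(z>lo+1)&(z<lo+9)&(np.hypot(c[...,0]-638,c[...,1]-60)<22);q=c[k];(x,y),r=cv2.minEnclosingCircle(q[:,:2].astype(np.float32));print("lug",len(q),x,y,r,q[:,2].mean(),cv2.minAreaRect(q[:,:2].astype(np.float32)))
g=(H[...,0]>50)&(H[...,0]<95)&(H[...,1]>100)
near=(np.hypot(c[...,0]-600,c[...,1]-190)<300)
q=c[g&near&(z>16)&(z<24)][:,:2].astype(np.float32);r=cv2.minAreaRect(q);print("tray",len(q),r,cv2.boxPoints(r).round(1).tolist())
# strip: dark face on post
red=((H[...,0]<8)|(H[...,0]>172))&(H[...,1]>150)&(z>230)&(z<245)&near
q=c[red];m,dd,a,b=line(q[:,:2]);print("T",m,np.degrees(np.arctan2(dd[1],dd[0])),b-a)
yel=(H[...,0]>18)&(H[...,0]<34)&(H[...,1]>120)&(u>230)&(u<275)&(v<240)
q=c[yel];print("rail z",np.median(q[:,2])); m,dd,a,b=line(q[q[:,2]>np.median(q[:,2])-4][:,:2])
print("held rail",m,np.degrees(np.arctan2(dd[1],dd[0])),m+a*dd,m+b*dd)
e=np.array([np.cos(s["tool_rot"][2]),np.sin(s["tool_rot"][2])])
for w in(m+a*dd,m+b*dd): print("along tool x",(w-s["eef_pos"][:2])@e,"perp",np.cross(e,w-s["eef_pos"][:2]))
E
```

```text
brass 51 [637.08044819  61.18626266  58.34110221] [633.03295031  56.49357835  44.3552191 ] [650.79557488  69.070174    70.66858658]
  top 16 [636.39261702  60.23652846  67.30038748]
lug 124 641.0269775390625 65.89690399169922 15.634594917297363 45.37916519060992 ((638.1631469726562, 62.697181701660156), (22.617141723632812, 28.081111907958984), 47.26194763183594)
brass 93 [636.27346437  60.76348891 158.71733669] [633.45038465  57.30981487 145.64342782] [646.24525563  69.47083499 170.05671345]
  top 28 [636.82858664  60.703997   167.29539359]
lug 215 641.2958984375 65.58956146240234 16.320003509521484 145.54798830363995 ((638.3532104492188, 62.54118347167969), (24.034568786621094, 28.913875579833984), 46.002349853515625)
tray 5024 ((606.1666870117188, 206.5277099609375), (247.99095153808594, 247.01612854003906), 57.98004150390625) [[435.70001220703125, 166.89999389648438], [645.0999755859375, 35.900001525878906], [776.5999755859375, 246.1999969482422], [567.2000122070312, 377.1000061035156]]
T [504.01865249 180.59217583] -19.071349974860045 37.56374170736012
rail z nanh.py:17: RuntimeWarning: Mean of empty slice.
  m=q.mean(0);d=np.linalg.svd(q-m,full_matrices=False)[2][0];t=(q-m)@d
  ret = um.true_divide(
Traceback (most recent call last):
  File "h.py", line 17, in line
    m=q.mean(0);d=np.linalg.svd(q-m,full_matrices=False)[2][0];t=(q-m)@d
                  ~~~~~~~~~~~~~~~~~~~~~~~~~~~~~~~~~~~~~~~~~^^^
IndexError: index 0 is out of bounds for axis 0 with size 0
```

```bash
python3 - <<'E'
from h import *
s,p=pickle.load(open("w2.pkl","rb"));c=cloud(p,s);H=hsv(p);z=c[...,2]
u,v=np.meshgrid(np.arange(512),np.arange(384))
m=(abs(u-311)<14)&(abs(v-200)<14)&(z>140)&(z<153)&(H[...,1]<90)
q=c[m];print(len(q),q.mean(0),cv2.minEnclosingCircle(q[:,:2].astype(np.float32)))
mid=np.array([449.7,-297.1]);
k=np.array(cv2.minEnclosingCircle(q[:,:2].astype(np.float32))[0])
# tool pose at grasp
t=np.array([450.2,-296.8]);y=1.892;e=np.array([np.cos(y),np.sin(y)]);n=np.array([-e[1],e[0]])
d=k-t;print("knuckle in tool: along x",d@e,"left",d@n)
from cell import ctrl
s=ctrl.read_state()
for off in [(-104,0)]:
  for th in(60,):
    yaw=148+th;a=np.radians(yaw);E=np.array([np.cos(a),np.sin(a)])
    xy=np.array([637,61])+104*E;go(s,[*xy,320],yaw);print(xy)
E
```

```text
146 [ 481.04339874 -394.99653082  146.5648025 ] ((479.6911315917969, -389.42779541015625), 16.738143920898438)
knuckle in tool: along x -97.20106102407169 left 1.2605795909553354
t [0.081 0.242 0.   ] w [-0.001 -0.001 -0.648] now [529.6 -62.6 320.1] [-1.7992e+02 -2.0000e-02  1.4969e+02] 5.7
[545.17345034  12.17495747]
```

```bash
python3 - <<'E'
from h import *
from cell import ctrl
s=ctrl.read_state();go(s,[483,-21,186],208)
E
```

```text
t [0.204 0.042 0.447] w [-0.001 -0.001 -0.648] now [529.6 -62.6 320.1] [-1.7992e+02 -2.0000e-02  1.4969e+02] 5.7
```

>>> jog_arm:
  plan:
    - {"tx":0.05,"ty":0.01,"tz":0.02,"wx":0,"wy":0,"wz":-0.04,"claw":1}
    - {"tx":0.1,"ty":0.02,"tz":0.06,"wx":0,"wy":0,"wz":-0.11,"claw":1}
    - {"tx":0.14,"ty":0.03,"tz":0.11,"wx":0,"wy":0,"wz":-0.18,"claw":1}
    - {"tx":0.18,"ty":0.04,"tz":0.16,"wx":0,"wy":0,"wz":-0.25,"claw":1}
    - {"tx":0.204,"ty":0.042,"tz":0.21,"wx":0,"wy":0,"wz":-0.32,"claw":1}
    - {"tx":0.204,"ty":0.042,"tz":0.26,"wx":0,"wy":0,"wz":-0.39,"claw":1}
    - {"tx":0.204,"ty":0.042,"tz":0.31,"wx":0,"wy":0,"wz":-0.46,"claw":1}
    - {"tx":0.204,"ty":0.042,"tz":0.36,"wx":0,"wy":0,"wz":-0.53,"claw":1}
    - {"tx":0.204,"ty":0.042,"tz":0.41,"wx":0,"wy":0,"wz":-0.59,"claw":1}
    - {"tx":0.204,"ty":0.042,"tz":0.44,"wx":0,"wy":0,"wz":-0.63,"claw":1}
    - {"tx":0.204,"ty":0.042,"tz":0.447,"wx":0,"wy":0,"wz":-0.648,"claw":1}
    - {"tx":0.204,"ty":0.042,"tz":0.447,"wx":0,"wy":0,"wz":-0.648,"claw":1}

```text
clock: 6.9
eef_pos: [483.3, -20.9, 186.1]
tool_rot: [-3.141, -0.001, -2.653]
force: [-0.0, 0.7, -2.5]
width: 11.3
gripper_force: 58.8
```

```bash
python3 - <<'E'
from h import *
from cell import ctrl
s,p,c=look(ctrl,"w5")
go(s,[545.2,12.2,184],208);print(s["force"],s["torque"],s["width"],s["qpos"].round(2))
t=ctrl.get_image("scene");pickle.dump(t,open("sc5.pkl","wb"))
cv2.imwrite("pics/sc5.png",cv2.resize(t["img"][120:320,200:420,::-1],(770,700))[:600])
E
```

```text
t [-0.234  0.001  0.007] w [-0.    -0.001 -0.   ] now [483.3 -20.9 186.1] [-1.7999e+02 -5.0000e-02 -1.5202e+02] 6.9
[-0.03568346  0.69808082 -2.48905172] [-0.02047277  0.11527418  0.00244252] 11.331110156938564 [ 0.56  0.59 -0.86  2.    0.61  0.83  1.41]
```

View pics/sc5.png

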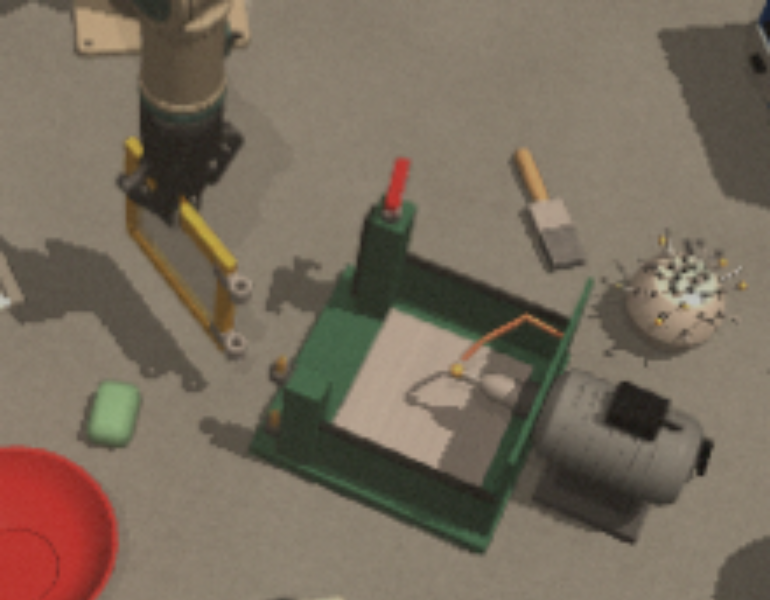

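The held door's knuckles show at (238,287) and (233,343), and the pins at (280,368) and (275,418), with nothing in between. I'll cross-check the relative offset in this view.

```bash
python3 - <<'E'
from h import *
p=pickle.load(open("sc5.pkl","rb"));c=cloud(p);H=hsv(p);z=c[...,2]
u,v=np.meshgrid(np.arange(512),np.arange(384))
m=(abs(u-268)<6)&(abs(v-202)<6)&(z>192)&(z<210)&(H[...,1]<110)
q=c[m];print("knuckle",len(q),q.mean(0),cv2.minAreaRect(q[:,:2].astype(np.float32)),"expect",483.3+104*.883,-20.9+104*.469)
for (a,b,lo,hi) in [(280,224,148,175),(278.6,239,48,75)]:
    m=(abs(u-a)<7)&(abs(v-b)<7)&(z>lo)&(z<hi)&(H[...,0]<25)&(H[...,1]>100)
    q=c[m];print("pin",len(q),q.mean(0),q.max(0),q.min(0))
E
```

```text
knuckle 40 [572.90939086  25.03571704 200.52386393] ((570.549560546875, 24.194625854492188), (31.71776580810547, 17.861345291137695), 26.117368698120117) expect 575.1320000000001 27.875999999999998
pin 12 [638.6575623   60.28159507 158.50431936] [641.65306762  63.98442337 170.48872042] [635.35678556  56.88892221 148.34683146]
pin 9 [638.87279194  59.51402084  60.21486977] [642.35874482  62.29780983  68.82929774] [636.30514863  56.01792953  52.91616093]
```

>>> jog_arm:
  plan:
    - {"tx":-0.03,"ty":0,"tz":0.007,"wx":0,"wy":0,"wz":0,"claw":1}
    - {"tx":-0.09,"ty":0,"tz":0.007,"wx":0,"wy":0,"wz":0,"claw":1}
    - {"tx":-0.15,"ty":0,"tz":0.007,"wx":0,"wy":0,"wz":0,"claw":1}
    - {"tx":-0.2,"ty":0.001,"tz":0.007,"wx":0,"wy":0,"wz":0,"claw":1}
    - {"tx":-0.226,"ty":0.001,"tz":0.007,"wx":0,"wy":0,"wz":0,"claw":1}
    - {"tx":-0.233,"ty":0.001,"tz":0.007,"wx":0,"wy":0,"wz":0,"claw":1}
    - {"tx":-0.233,"ty":0.001,"tz":0.01,"wx":0,"wy":0,"wz":0,"claw":1}
    - {"tx":-0.233,"ty":0.001,"tz":0.02,"wx":0,"wy":0,"wz":0,"claw":1}
    - {"tx":-0.233,"ty":0.001,"tz":0.035,"wx":0,"wy":0,"wz":0,"claw":1}
    - {"tx":-0.233,"ty":0.001,"tz":0.045,"wx":0,"wy":0,"wz":0,"claw":1}
    - {"tx":-0.233,"ty":0.001,"tz":0.055,"wx":0,"wy":0,"wz":0,"claw":1}
    - {"tx":-0.233,"ty":0.001,"tz":0.055,"wx":0,"wy":0,"wz":0,"claw":1}

```text
clock: 8.2
eef_pos: [544.4, 13.4, 169.3]
tool_rot: [3.141, -0.001, -2.651]
force: [0.9, -0.3, -4.7]
width: 11.0
gripper_force: 58.8
```

```bash
python3 - <<'E'
from h import *
from cell import ctrl
s,p,c=look(ctrl,"w6")
go(s,[545,12,150],208);print(s["force"],s["torque"],s["width"])
t=ctrl.get_image("scene");pickle.dump(t,open("sc6.pkl","wb"))
cv2.imwrite("pics/sc6.png",cv2.resize(t["img"][150:270,220:340,::-1],(600,600),interpolation=cv2.INTER_CUBIC))
E
```

```text
t [ 0.    -0.005  0.064] w [ 0.    -0.001  0.001] now [544.4  13.4 169.3] [ 1.7998e+02 -5.0000e-02 -1.5188e+02] 8.2
[ 0.89885298 -0.27516976 -4.6787447 ] [-0.01688298  0.03934458 -0.00557735] 11.03650045455356
```

View pics/sc6.png

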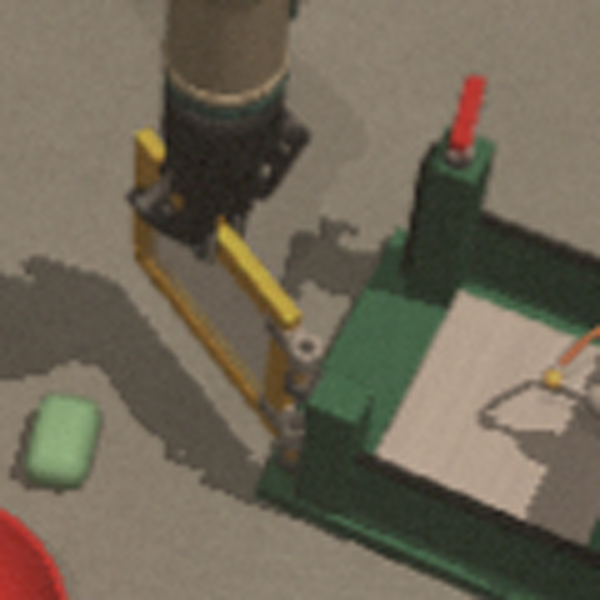

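The upper knuckle sits over its pin at (305,350) and the lower one at (288,420). Force stays near zero, so I keep lowering gently.

>>> jog_arm:
  plan:
    - {"tx":0,"ty":0,"tz":0.005,"wx":0,"wy":0,"wz":0,"claw":1}
    - {"tx":0,"ty":0,"tz":0.015,"wx":0,"wy":0,"wz":0,"claw":1}
    - {"tx":0,"ty":0,"tz":0.025,"wx":0,"wy":0,"wz":0,"claw":1}
    - {"tx":0,"ty":0,"tz":0.035,"wx":0,"wy":0,"wz":0,"claw":1}
    - {"tx":0,"ty":0,"tz":0.035,"wx":0,"wy":0,"wz":0,"claw":1}

```text
clock: 8.8
eef_pos: [544.5, 13.4, 158.8]
tool_rot: [3.141, -0.001, -2.651]
force: [0.6, 0.1, -3.2]
width: 11.0
gripper_force: 58.8
```

>>> jog_arm:
  plan:
    - {"tx":0,"ty":0,"tz":0.008,"wx":0,"wy":0,"wz":0,"claw":1}
    - {"tx":0,"ty":0,"tz":0.016,"wx":0,"wy":0,"wz":0,"claw":1}
    - {"tx":0,"ty":0,"tz":0.023,"wx":0,"wy":0,"wz":0,"claw":1}
    - {"tx":0,"ty":0,"tz":0.029,"wx":0,"wy":0,"wz":0,"claw":1}
    - {"tx":0,"ty":0,"tz":0.029,"wx":0,"wy":0,"wz":0,"claw":1}

```text
clock: 9.3
eef_pos: [544.8, 13.6, 150.4]
tool_rot: [3.141, -0.0, -2.651]
force: [0.6, 0.7, -3.4]
width: 10.8
gripper_force: 58.9
```

>>> jog_arm:
  plan:
    - {"tx":0,"ty":0,"tz":0.004,"wx":0,"wy":0,"wz":0,"claw":1}
    - {"tx":0,"ty":0,"tz":0.008,"wx":0,"wy":0,"wz":0,"claw":1}
    - {"tx":0,"ty":0,"tz":0.008,"wx":0,"wy":0,"wz":0,"claw":1}

```text
clock: 9.6
eef_pos: [544.8, 13.5, 149.3]
tool_rot: [-3.14, 0.0, -2.651]
force: [-4.8, -1.7, 6.1]
width: 11.0
gripper_force: 60.5
```

Contact with +6 N at TCP 149.3 means both knuckles are home. I ease the press slightly and swing 40° shut while still holding the door.

>>> jog_arm:
  plan:
    - {"tx":0,"ty":0,"tz":-0.004,"wx":0,"wy":0,"wz":0,"claw":1}
    - {"tx":0,"ty":0,"tz":-0.004,"wx":0,"wy":0,"wz":0,"claw":1}
    - {"tx":-0.0013,"ty":0.0302,"tz":-0.004,"wx":0,"wy":0,"wz":0.0556,"claw":1}
    - {"tx":-0.0053,"ty":0.0602,"tz":-0.004,"wx":0,"wy":0,"wz":0.111,"claw":1}
    - {"tx":-0.0118,"ty":0.0897,"tz":-0.004,"wx":0,"wy":0,"wz":0.1667,"claw":1}
    - {"tx":-0.0209,"ty":0.1186,"tz":-0.004,"wx":0,"wy":0,"wz":0.2222,"claw":1}
    - {"tx":-0.0325,"ty":0.1465,"tz":-0.004,"wx":0,"wy":0,"wz":0.2778,"claw":1}
    - {"tx":-0.0464,"ty":0.1733,"tz":-0.004,"wx":0,"wy":0,"wz":0.3333,"claw":1}
    - {"tx":-0.0627,"ty":0.1988,"tz":-0.004,"wx":0,"wy":0,"wz":0.3889,"claw":1}
    - {"tx":-0.0811,"ty":0.2228,"tz":-0.004,"wx":0,"wy":0,"wz":0.4444,"claw":1}
    - {"tx":-0.0811,"ty":0.2228,"tz":-0.004,"wx":0,"wy":0,"wz":0.4444,"claw":1}

```text
clock: 10.7
eef_pos: [535.1, 84.5, 149.6]
tool_rot: [-3.141, 0.001, 2.935]
force: [-2.2, -1.3, -0.3]
width: 11.0
gripper_force: 59.6
```

```bash
python3 - <<'E'
from h import *
from cell import ctrl
s=ctrl.read_state();y=s["tool_rot"][2];print(np.degrees(y),s["force"],s["torque"],"hinge",s["eef_pos"][:2]-104*np.array([np.cos(y),np.sin(y)]))
t=ctrl.get_image("scene");pickle.dump(t,open("sc7.pkl","wb"))
cv2.imwrite("pics/sc7.png",cv2.resize(t["img"][150:270,220:340,::-1],(600,600),interpolation=cv2.INTER_CUBIC))
E
```

```text
168.14388857719356 [-2.20526141 -1.33787064 -0.26369793] [-0.27194316 -0.10428215 -0.18423557] hinge [636.83379523  63.09740999]
```

View pics/sc7.png

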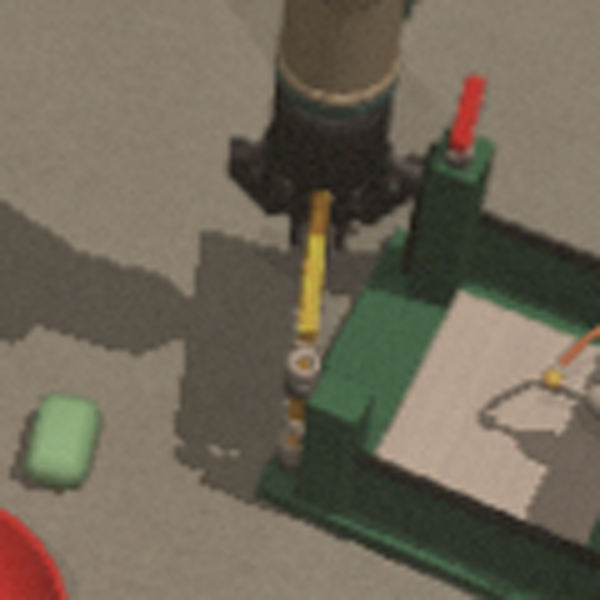

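The door hangs on both pins, with brass visible through the upper knuckle at (303,362). I continue shut.

>>> jog_arm:
  plan:
    - {"tx":-0.001,"ty":0.024,"tz":0,"wx":0,"wy":0,"wz":0.0444,"claw":1}
    - {"tx":-0.0034,"ty":0.0483,"tz":0,"wx":0,"wy":0,"wz":0.0889,"claw":1}
    - {"tx":-0.0076,"ty":0.0721,"tz":0,"wx":0,"wy":0,"wz":0.1333,"claw":1}
    - {"tx":-0.0134,"ty":0.0956,"tz":0,"wx":0,"wy":0,"wz":0.1778,"claw":1}
    - {"tx":-0.017,"ty":0.1071,"tz":0,"wx":0,"wy":0,"wz":0.2,"claw":1}
    - {"tx":-0.0189,"ty":0.1129,"tz":0,"wx":0,"wy":0,"wz":0.2111,"claw":1}
    - {"tx":-0.0209,"ty":0.1186,"tz":0,"wx":0,"wy":0,"wz":0.2222,"claw":1}
    - {"tx":-0.0209,"ty":0.1186,"tz":0,"wx":0,"wy":0,"wz":0.2222,"claw":1}

```text
clock: 11.55
eef_pos: [548.2, 117.2, 149.5]
tool_rot: [-3.141, 0.0, 2.586]
force: [-1.7, -2.0, 2.1]
width: 11.2
gripper_force: 59.8
```

>>> jog_arm:
  plan:
    - {"tx":0,"ty":0.004,"tz":0,"wx":0,"wy":0,"wz":0.007,"claw":1}
    - {"tx":0,"ty":0.007,"tz":0,"wx":0,"wy":0,"wz":0.012,"claw":1}
    - {"tx":0,"ty":0.007,"tz":0,"wx":0,"wy":0,"wz":0.012,"claw":1}
    - {"tx":0,"ty":0.007,"tz":0,"wx":0,"wy":0,"wz":0.012,"claw":1}

```text
clock: 11.95
eef_pos: [548.1, 117.2, 149.5]
tool_rot: [-3.137, 0.0, 2.569]
force: [-5.0, -4.9, 7.9]
width: 11.5
gripper_force: 61.4
```

```bash
python3 - <<'E'
from h import *
from cell import ctrl
s,p,c=look(ctrl,"w8");y=s["tool_rot"][2];print(s["eef_pos"],np.degrees(y),s["force"],s["torque"])
H=hsv(p);z=c[...,2]
red=((H[...,0]<8)|(H[...,0]>172))&(H[...,1]>150)&(z>228)&(z<245)
q=c[red];print(len(q))
if len(q)>5: print(cv2.minAreaRect(q[:,:2].astype(np.float32)))
yel=(H[...,0]>18)&(H[...,0]<34)&(H[...,1]>120)&(z>165)&(z<190);q=c[yel]
if len(q)>5:m,dd,a,b=line(q[:,:2]);print(len(q),m,np.degrees(np.arctan2(dd[1],dd[0])),m+a*dd,m+b*dd)
print(np.nanmin(p["depth"][p["depth"]>0]))
E
```

```text
[548.1346222  117.23988454 149.47708675] 147.21208019281372 [-4.97588155 -4.85540485  7.85336145] [-1.09491732  0.57337399  0.80104962]
12306
((499.2530212402344, 184.92681884765625), (14.504857063293457, 47.64659881591797), 69.66613006591797)
6429 [517.52092754 137.56839054] -31.86293621840177 [472.46967544 165.56990745] [579.8036763   98.85667088]
50.000015
```

View pics/w8.png

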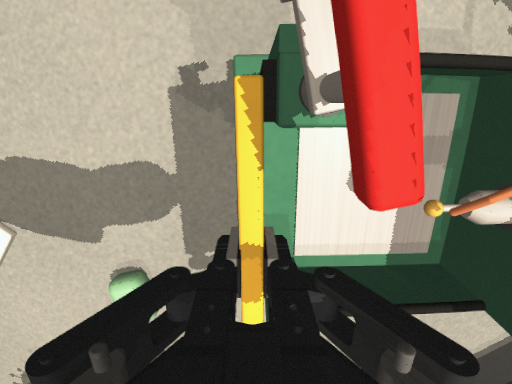

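The wrist view shows the door's free end against the black strip at (255,85), and the contact torque agrees, so the door is shut. I release and lift.

>>> jog_arm:
  plan:
    - {"tx":0,"ty":0,"tz":0,"wx":0,"wy":0,"wz":0,"claw":0.5}
    - {"tx":0,"ty":0,"tz":0,"wx":0,"wy":0,"wz":0,"claw":0.5}
    - {"tx":0,"ty":0,"tz":0,"wx":0,"wy":0,"wz":0,"claw":0.5}
    - {"tx":0,"ty":0,"tz":0,"wx":0,"wy":0,"wz":0,"claw":0.5}
    - {"tx":0,"ty":0,"tz":-0.05,"wx":0,"wy":0,"wz":0,"claw":0.5}
    - {"tx":0,"ty":0,"tz":-0.15,"wx":0,"wy":0,"wz":0,"claw":0.5}
    - {"tx":0,"ty":0,"tz":-0.3,"wx":0,"wy":0,"wz":0,"claw":0.5}
    - {"tx":0,"ty":0,"tz":-0.45,"wx":0,"wy":0,"wz":0,"claw":0.5}
    - {"tx":0,"ty":0,"tz":-0.55,"wx":0,"wy":0,"wz":0,"claw":0.3}
    - {"tx":0,"ty":0,"tz":-0.6,"wx":0,"wy":0,"wz":0,"claw":0.3}
    - {"tx":0,"ty":0,"tz":-0.6,"wx":0,"wy":0,"wz":0,"claw":0.3}

```text
clock: 13.1
eef_pos: [550.6, 120.1, 331.9]
tool_rot: [3.138, 0.004, 2.567]
force: [0.0, 0.2, 0.3]
width: 59.9
gripper_force: 0.0
```

```bash
python3 - <<'E'
from h import *
from cell import ctrl
s,p,c=look(ctrl,"w9");y=s["tool_rot"][2];print(s["force"],s["width"],s["qpos"].round(2))
H=hsv(p);z=c[...,2]
red=((H[...,0]<8)|(H[...,0]>172))&(H[...,1]>130)&(z>230)&(z<245)
r=cv2.minAreaRect(c[red][:,:2].astype(np.float32));print("T",red.sum(),r,np.median(z[red]))
m,dd,a,b=line(c[red][:,:2]);print(m,np.degrees(np.arctan2(dd[1],dd[0])))
yel=(H[...,0]>18)&(H[...,0]<34)&(H[...,1]>120)&(z>172)&(z<188);q=c[yel]
m,dd,a,b=line(q[:,:2]);print("rail",len(q),m,np.degrees(np.arctan2(dd[1],dd[0])),m+a*dd,m+b*dd,np.median(q[:,2]))
print(cv2.minAreaRect(q[:,:2].astype(np.float32)))
k=np.degrees(np.arctan2(*np.subtract(0,0))) if 0 else 0
cx,cy=r[0]
for yaw in(160,340): go(s,[cx,cy,300],yaw)
E
```

```text
[0.04335048 0.17878882 0.27457618] 59.922612809034284 [ 0.13  0.45 -0.59  1.62  0.27  1.15  0.47]
T 1150 ((493.8433532714844, 187.19717407226562), (14.03524112701416, 59.37461471557617), 69.71676635742188) 236.34684150263638
[492.93094295 187.1901202 ] -20.53573719500012
rail 1562 [541.76124697 121.73472295] -31.681897565181593 [472.24092164 164.64101381] [624.99037821  70.36768322] 177.88195290428982
((548.5833129882812, 117.45205688476562), (12.046761512756348, 179.49891662597656), 58.31789016723633)
t [0.281 0.084 0.106] w [ 0.002  0.003 -0.144] now [550.6 120.1 331.9] [179.77   0.2  147.05] 13.1
t [0.281 0.084 0.106] w [ 0.004 -0.003  1.856] now [550.6 120.1 331.9] [179.77   0.2  147.05] 13.1
```

>>> jog_arm:
  plan:
    - {"tx":0.08,"ty":0.02,"tz":0.02,"wx":0,"wy":0,"wz":-0.04,"claw":0.3}
    - {"tx":0.2,"ty":0.06,"tz":0.06,"wx":0,"wy":0,"wz":-0.1,"claw":0.3}
    - {"tx":0.281,"ty":0.084,"tz":0.1,"wx":0,"wy":0,"wz":-0.14,"claw":0.3}
    - {"tx":0.281,"ty":0.084,"tz":0.1,"wx":0,"wy":0,"wz":-0.14,"claw":0.3}
    - {"tx":0.281,"ty":0.084,"tz":0.2,"wx":0,"wy":0,"wz":-0.14,"claw":0.3}
    - {"tx":0.281,"ty":0.084,"tz":0.3,"wx":0,"wy":0,"wz":-0.14,"claw":0.3}
    - {"tx":0.281,"ty":0.084,"tz":0.37,"wx":0,"wy":0,"wz":-0.14,"claw":0.3}
    - {"tx":0.281,"ty":0.084,"tz":0.4,"wx":0,"wy":0,"wz":-0.14,"claw":0.3}
    - {"tx":0.281,"ty":0.084,"tz":0.4,"wx":0,"wy":0,"wz":-0.14,"claw":0.3}

```text
clock: 14.05
eef_pos: [491.6, 185.4, 207.8]
tool_rot: [-3.139, -0.003, 2.786]
force: [-0.4, 0.3, 1.2]
width: 59.3
gripper_force: 0.0
```

```bash
python3 - <<'E'
from h import *
from cell import ctrl
s=ctrl.read_state();go(s,[493.8,187.2,212],159.6);print(s["force"],s["width"],s["qpos"].round(2))
E
```

```text
t [-0.005  0.008 -0.014] w [-0.002 -0.002  0.   ] now [491.6 185.4 207.8] [-1.7986e+02 -1.5000e-01  1.5962e+02] 14.05
[-0.40962975  0.25305582  1.20031665] 59.31479014699136 [-0.01  0.54 -0.6   1.88  0.4   0.85  0.4 ]
```

>>> jog_arm:
  plan:
    - {"tx":-0.005,"ty":0.008,"tz":-0.014,"wx":0,"wy":0,"wz":0,"claw":0.3}
    - {"tx":-0.005,"ty":0.008,"tz":-0.014,"wx":0,"wy":0,"wz":0,"claw":1}
    - {"tx":-0.005,"ty":0.008,"tz":-0.014,"wx":0,"wy":0,"wz":0,"claw":1}
    - {"tx":-0.005,"ty":0.008,"tz":-0.014,"wx":0,"wy":0,"wz":0,"claw":1}
    - {"tx":-0.005,"ty":0.008,"tz":-0.014,"wx":0,"wy":0,"wz":0,"claw":1}
    - {"tx":-0.005,"ty":0.008,"tz":-0.014,"wx":0,"wy":0,"wz":0,"claw":1}
    - {"tx":-0.005,"ty":0.008,"tz":-0.014,"wx":0,"wy":0,"wz":-0.04,"claw":1}
    - {"tx":-0.005,"ty":0.008,"tz":-0.014,"wx":0,"wy":0,"wz":-0.11,"claw":1}
    - {"tx":-0.005,"ty":0.008,"tz":-0.014,"wx":0,"wy":0,"wz":-0.18,"claw":1}
    - {"tx":-0.005,"ty":0.008,"tz":-0.014,"wx":0,"wy":0,"wz":-0.25,"claw":1}
    - {"tx":-0.005,"ty":0.008,"tz":-0.014,"wx":0,"wy":0,"wz":-0.32,"claw":1}
    - {"tx":-0.005,"ty":0.008,"tz":-0.014,"wx":0,"wy":0,"wz":-0.39,"claw":1}

```text
clock: 15.25
eef_pos: [494.4, 187.4, 214.5]
tool_rot: [-3.14, -0.0, -2.88]
force: [-2.6, -1.7, 5.6]
width: 12.7
gripper_force: 59.2
```

>>> jog_arm:
  plan:
    - {"tx":0,"ty":0,"tz":0,"wx":0,"wy":0,"wz":-0.07,"claw":1}
    - {"tx":0,"ty":0,"tz":0,"wx":0,"wy":0,"wz":-0.14,"claw":1}
    - {"tx":0,"ty":0,"tz":0,"wx":0,"wy":0,"wz":-0.21,"claw":1}
    - {"tx":0,"ty":0,"tz":0,"wx":0,"wy":0,"wz":-0.28,"claw":1}
    - {"tx":0,"ty":0,"tz":0,"wx":0,"wy":0,"wz":-0.35,"claw":1}
    - {"tx":0,"ty":0,"tz":0,"wx":0,"wy":0,"wz":-0.42,"claw":1}
    - {"tx":0,"ty":0,"tz":0,"wx":0,"wy":0,"wz":-0.46,"claw":1}
    - {"tx":0,"ty":0,"tz":0,"wx":0,"wy":0,"wz":-0.485,"claw":1}
    - {"tx":0,"ty":0,"tz":0,"wx":0,"wy":0,"wz":-0.485,"claw":1}
    - {"tx":0,"ty":0,"tz":0,"wx":0,"wy":0,"wz":-0.485,"claw":1}

```text
clock: 16.25
eef_pos: [493.7, 188.3, 214.5]
tool_rot: [3.141, -0.001, -2.123]
force: [-3.9, -0.7, 5.6]
width: 12.7
gripper_force: 59.4
```

>>> jog_arm:
  plan:
    - {"tx":0,"ty":0,"tz":0,"wx":0,"wy":0,"wz":0,"claw":0.3}
    - {"tx":0,"ty":0,"tz":0,"wx":0,"wy":0,"wz":0,"claw":0.3}
    - {"tx":0,"ty":0,"tz":0,"wx":0,"wy":0,"wz":0,"claw":0.3}
    - {"tx":0,"ty":0,"tz":0,"wx":0,"wy":0,"wz":0,"claw":0.3}
    - {"tx":0,"ty":0,"tz":-0.1,"wx":0,"wy":0,"wz":0,"claw":0.3}
    - {"tx":0,"ty":0,"tz":-0.25,"wx":0,"wy":0,"wz":0,"claw":0.3}
    - {"tx":0,"ty":0,"tz":-0.4,"wx":0,"wy":0,"wz":0,"claw":0.3}
    - {"tx":0,"ty":0,"tz":-0.45,"wx":0,"wy":0,"wz":0,"claw":0.3}
    - {"tx":0,"ty":0,"tz":-0.45,"wx":0,"wy":0,"wz":0,"claw":0.3}

```text
clock: 17.15
eef_pos: [495.6, 189.1, 351.1]
tool_rot: [-3.138, 0.004, -2.123]
force: [0.3, -0.2, -0.6]
width: 59.6
gripper_force: 0.0
```

```bash
python3 - <<'E'
from h import *
from cell import ctrl
for i in range(1):
    s,p,c=look(ctrl,"w10");H=hsv(p);z=c[...,2];print(s["eef_pos"],s["force"])
    red=((H[...,0]<8)|(H[...,0]>172))&(H[...,1]>130)&(z>230)&(z<245)
    m,dd,a,b=line(c[red][:,:2]);print("T",m,np.degrees(np.arctan2(dd[1],dd[0])),cv2.minAreaRect(c[red][:,:2].astype(np.float32)))
    yel=(H[...,0]>18)&(H[...,0]<34)&(H[...,1]>120)&(z>170)&(z<190);q=c[yel]
    print("rail",len(q),cv2.minAreaRect(q[:,:2].astype(np.float32)),np.median(q[:,2]))
t=ctrl.get_image("scene")
cv2.imwrite("pics/sc10.png",cv2.resize(t["img"][150:270,220:340,::-1],(600,600),interpolation=cv2.INTER_CUBIC))
E
```

```text
[495.58320454 189.06447849 351.09561875] [ 0.27631706 -0.22830999 -0.58035446]
T [492.42935226 184.73035119] 58.607930295640955 ((493.6455993652344, 186.81088256835938), (59.09159851074219, 13.197463989257812), 58.17572784423828)
rail 1423 ((561.9180297851562, 108.74270629882812), (13.322426795959473, 180.4824676513672), 57.6661376953125) 178.18796162703347
```

View pics/w10.png

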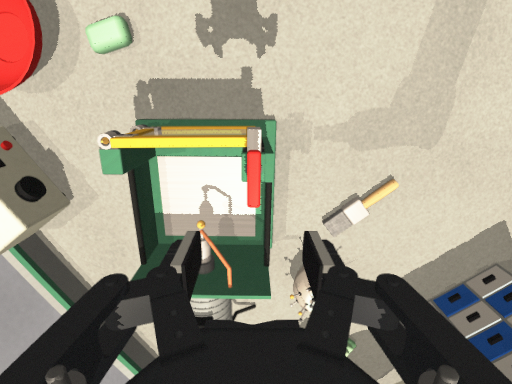

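The door is shut at (180,140) and the catch arm lies across its top at (254,138). The T-bar is at about 90°, and the gripper is clear of everything.

```bash
python3 -c "
from cell import ctrl
print(ctrl.finish_job())"
```

```text
the job is handed in; nothing more can be done
None
```

The larger yellow-framed door is hung on both pins, swung shut against the rubber strip and held by the catch at about 90°; I handed the job in at about 17 s on the robot clock, and no verdict came back.

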